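Swap the dust plug for the test gauge on the clean bench's air coupler

ROBOT

A 6-joint arm with a two-finger parallel gripper is mounted at the origin on the work surface. World frame = base frame: x ahead of the robot, y to its left, z up, the work surface at z = 0. Lengths are in m, angles in rad, forces in N, time in s.
With the tool pointing down it reaches from about 0.35 to 0.85 m from the base axis. Payload 8.1 kg.
Tool frame: the origin (TCP) lies on the mounting face of the last link; the fingertips stand 186 mm ahead of it and the grasp point (between the pads) lies 167 mm ahead of it; z points along the fingers, y is the line along which they close (so a half turn about z gives the same grasp; the last joint's range is limited). The gripper opens to 93 mm and grips with 3 to 60 N. Pads are 15 mm wide; open, the fingers measure 128 mm over their backs; the gripper's body (75 mm by 188 mm) begins 65 mm behind the grasp point.
Start: joints at [-1.37, 0.13, 1.488, -0, 1.523, -0.085], TCP at [0.169, -0.576, 0.405] pointing down, gripper open.
Joint ranges: [-2.96, 2.96], [-0.89, 2.26], [0.02, 2.5], [-1.34, 4.48], [0, 2.73], [-2.66, 2.66]. Speed limits (rad/s): [2.39, 2.39, 2.79, 3.14, 3.14, 3.14].

INTERFACE

Orientations are given as a rotation vector (axis times angle).
In Python, from plant import * gives the robot as it stands. The module is installed in compiled form; this text tells all that it offers.
- The arm moves only by the tool arm_command, never from a script. Its argument "increments" is a list of rows, each a list of 6 numbers: the shift along the tool's x, y, z in units of 0.2 m (1.0 is 0.2 m), then the turn, a rotation vector about the tool's x, y, z in units of pi rad (1.0 is pi rad). A call has exactly 5 rows; each row is the pose to reach, as a shift and turn from the pose commanded when the call began, along the tool's axes at that moment, turning the shorter way round; what a row does not reach only later rows make up. A row lasts 1/8 s, in which the tool goes at most 62.5 mm and 10.7 degrees, less where a joint would pass 70% of its speed; a pose out of reach is approached as far as the arm can. A call with a number of a shift or a turn outside -1 to 1 is refused whole. A call with a gripper value outside its range is refused whole. "fingers" is the closure, from -1 (fully open) to 1 (shut), set as the call begins (left out, the last holds). The fingers move at their own pace and stop on an object; "force" is the grip in N (left out, the last holds). Time passes only in rows, so rows that repeat a pose let the fingers close, or fill a call up. It gives the time, the measured TCP pose, the force, the opening and the grip force at its end, in the units of the state.
- read_state(): the state, without advancing time (a new reading comes with each control period).
- read_camera(name): name is "scene" or "top" or "wrist"; returns a dict with "image" (420x560x3 uint8, red, green, blue), "fx", "fy", "cx", "cy" (pixels), "T" (4x4, takes a point from camera to world coordinates). Camera axes: x right, y down, z forward; pixel columns grow to the right and rows downward; lengths in m; the calibration is good to about 2 mm. A picture is of the moment at which its call begins. There is no depth.
- close_job(): hands the job in; it is judged then, once.
The state is a dict: "t": time; "q": joint angles; "dq": joint speeds; "joint_torque": joint torques, N m; "tool_pos": TCP position; "orientation": TCP orientation; "force": force on the tool from outside, world axes, zero at the start; "wrist_torque": the same for the moment, N m; "opening": finger opening in m; "gripper_force": force on a finger pad.
Only numpy, scipy, OpenCV 4.12 (cv2) and the standard library are available. Lean on these libraries where they do the work, as an engineer would, in place of code of your own. Each camera call takes 0.05 s, during which the arm holds its last target. There are 200 camera calls.

TASK

Fit the pressure gauge to the bench's air outlet: pull the coupler's sleeve right back so that it lets go of the dust plug, lift the dust plug out and leave it in the steel tray, then take the gauge from the white parking block and press its plug straight into the coupler until it is fully home and the sleeve springs forward again. Do it by feel, without forcing anything, keep the gauge upright, and leave everything else on the bench as it is.

Things in the scene. Friction and masses are not known exactly. Their poses are not given: they have to be found in the camera images.
- mouth (a point): Centre of the flat top face (mouth) of the upright air coupler, 125 mm above the bench; z points up, out of the mouth. Face 25 mm across, bore 17.5 mm wide (countersunk to 20 mm at the top 2 mm), 18 mm deep to the end of a plug's stroke. Pressing a plug home works against a spring ring: 14 to 23 N with drag; then the sleeve springs forward. Bearing on rim, bore or mouth with over 40 N damages it.
- coupler: Brass body of the coupler, upright on the fixed aluminium pedestal of the air outlet (flange 68 mm across, small shut-off lever low on one side). Origin on the bench, straight below the mouth. It is an automatic coupler: four balls 8.5 mm below the mouth grip a groove in the plug; the sleeve, when forward, locks them in.
- sleeve_grip (a point): Point on the axis of the coupler's steel sleeve, 14 mm below its top edge; moves with it. The sleeve is a knurled tube round the coupler, 33 mm in diameter, 36 mm long, top edge level with the mouth when forward. Its lowest 6 mm (30 to 36 mm below the top edge) are a flange 41 mm in diameter that can be pushed down on; 19 mm of free height below it.
- sleeve (a joint): Sleeve position in m: 0 = forward (up, as at the start), 0.009 = right back (9 mm down, at its stop). A spring pushes it forward, 5 N at 0, 8 N at the stop. From about 0.007 the balls let go and the spring ring lifts the plug out by 11.5 mm, gently, in under half a second; the ring then keeps the balls out, so the released sleeve stays back by itself, at about 0.005, until a plug is pressed home.
- dust_plug_head (a point): Centre of the hexagonal head of the aluminium dust plug, 24 mm across flats, 16 mm high; 8 mm above the mouth when home. Below the head a plug 16 mm in diameter, 18 mm long (tip 26 mm below this point). z axis up along the plug. 50 g. Starts home and locked in the coupler; once freed it stands 11.5 mm higher, loose, 6.5 mm deep in the bore.
- gauge_case (a point): Centre (half-way up) of the gauge's round steel case: 50 mm in diameter, 26 mm high, white dial facing up. z axis up. Below the case: a stem 16 mm wide, 12 mm long, a hexagon 24 mm across flats, 10 mm high, then the plug, 16 mm in diameter, 18 mm long, its tip 53 mm below this point. About 160 g. Starts upright in one of the block's three holes.
- gauge_shoulder (a point): Underside of the gauge's hexagon, on its axis: 35 mm below gauge_case, 18 mm above the plug's tip. It rests on the coupler's mouth when the gauge is home; once locked the gauge may stand up to 1.5 mm higher.
- rack: White plastic parking block, 70 mm (its x) by 250 mm (its y), 30 mm high, fixed; origin at the centre of its underside. Three holes of 19 mm, 82 mm apart along its y. Parked accessories stand with their plugs in the holes and their hexagons on its top; gauge, filter and nozzle may be in any order.
- tray: Open steel tray for small parts, 100 mm (its x) by 90 mm (its y), 22 mm high, walls and floor 3 mm thick, fixed; origin at the centre of its underside.
- filter: Parked accessory to leave alone: steel point-of-use filter, 34 mm diameter cylinder on the same hexagon and plug, top 52 mm above the block. Origin at its plug's tip, z up.
- nozzle: Parked accessory to leave alone: slim pointed blow-off nozzle on the same hexagon and plug, 15 mm wide, top 60 mm above the block. Origin at its plug's tip, z up.
- drill_handpiece: Grey micro-drill handpiece lying on the bench, 18 mm in diameter, 150 mm long along its x. Leave alone.
- pliers: Small pliers with red handles lying flat on the bench, 130 mm long along its x, 5 mm thick. Leave alone.
- petri_dish: Round lidded glass dish, 88 mm in diameter, 16 mm high; origin at the centre of its underside. Leave alone.
- sample_jar: Small clear jar with a cap, 36 mm in diameter, 55 mm high, standing; origin at the centre of its underside. Leave alone.
- spanner: Steel open-ended spanner lying flat, 155 mm long along its x. Leave alone.
Not all that is in view belongs to the job. Of the things like the part that bears dust_plug_head, leave any that is brown; of the rest the smaller one is meant.

How it is judged:
By the outcome, as a careful person would: the job done as asked, in the order asked, and still so for the second after the job is handed in, with the robot touching nothing.
It also fails if it takes over 72 s, if anything falls off the work surface, if the arm or the gripper's body presses on something with over 40 N, if the wrist force passes 120 N, or if a joint passes its speed limit or range.

## Working session

There is one attempt and no reset: what is moved stays moved. The work goes in short steps, Python scripts to look and compute and a tool call to move; the robot and the scene stay as the last step left them, time stands still between calls to the robot, and variables do not carry over. Pictures are saved under pics/ and viewed, at most 10 in all, crops included, and the job is handed in when it is done.

Besides the shell and the picture viewer there is one more tool, called after "Request:" as a command line: name --pt "numbers of a row" for each row, then --argument value for the rest. arm_command: Moves the arm, as the interface text tells. Shifts and turns lie within -1 to 1; 1 stands for 0.2 m of shift or pi rad of turn. Its arguments: {"type":"object","properties":{"increments":{"type":"array","items":{"type":"array","items":{"type":"number","minimum":-1,"maximum":1}}},"fingers":{"type":"number"},"force":{"type":"number"}},"required":["increments"]}

```bash
mkdir -p pics; cat > h.py <<'E'
from plant import *
import numpy as np, cv2
from scipy.spatial.transform import Rotation as R
def pix2w(c,u,v,z):
    T=c["T"]; d=T[:3,:3]@np.array([(u-c["cx"])/c["fx"],(v-c["cy"])/c["fy"],1]); o=T[:3,3]
    return o+d*(z-o[2])/d[2]
def w2pix(c,p):
    T=c["T"]; q=T[:3,:3].T@(np.array(p)-T[:3,3]); return np.array([c["fx"]*q[0]/q[2]+c["cx"],c["fy"]*q[1]/q[2]+c["cy"]])
def save(n,c,crop=None,s=1):
    im=c["image"][:,:,::-1]
    if crop: a,b,e,f=crop; im=im[b:f,a:e]
    cv2.imwrite("pics/"+n,cv2.resize(im,None,fx=s,fy=s,interpolation=cv2.INTER_CUBIC))
def st():
    s=read_state(); print("t",round(s["t"],2),"pos",np.round(s["tool_pos"],4),"rv",np.round(s["orientation"],3),"F",np.round(s["force"],1),"op",round(s["opening"],4),"gf",round(s["gripper_force"],1)); return s
def delta(target,rz=None):
    """tool-frame shift in units of 0.2 m to a world TCP target"""
    s=read_state(); M=R.from_rotvec(s["orientation"]).as_matrix()
    return np.round(M.T@(np.array(target)-s["tool_pos"])/0.2,4)
E
python3 - <<'E'
from h import *
s=st(); print(np.round(R.from_rotvec(s["orientation"]).as_matrix(),3), np.round(s["q"],3))
a=read_camera("scene");b=read_camera("top")
save("scene.png",a,None,1.4);save("top.png",b,None,1.4)
np.savez("c.npz",**{k+"_s":v for k,v in a.items()},**{k+"_t":v for k,v in b.items()})
for c in(a,b): print(c["fx"],np.round(c["T"],3).tolist())
E
```

```text
t 0.0 pos [ 0.1691 -0.5754  0.4037] rv [-3.108 -0.447  0.   ] F [-0.   0.7  0.6] op 0.0929 gf 0.0
[[ 0.959  0.282 -0.   ]
 [ 0.282 -0.959  0.002]
 [ 0.    -0.002 -1.   ]] [-1.37   0.131  1.489 -0.     1.523 -0.085]
417.6794274836145 [[-0.649, 0.445, -0.617, 1.099], [0.761, 0.388, -0.52, 0.49], [0.008, -0.807, -0.59, 0.628], [0.0, 0.0, 0.0, 1.0]]
456.94488894540603 [[0.009, -0.995, 0.095, 0.453], [-0.999, -0.013, -0.034, 0.049], [0.035, -0.094, -0.995, 1.132], [0.0, 0.0, 0.0, 1.0]]
```

View pics/scene.png

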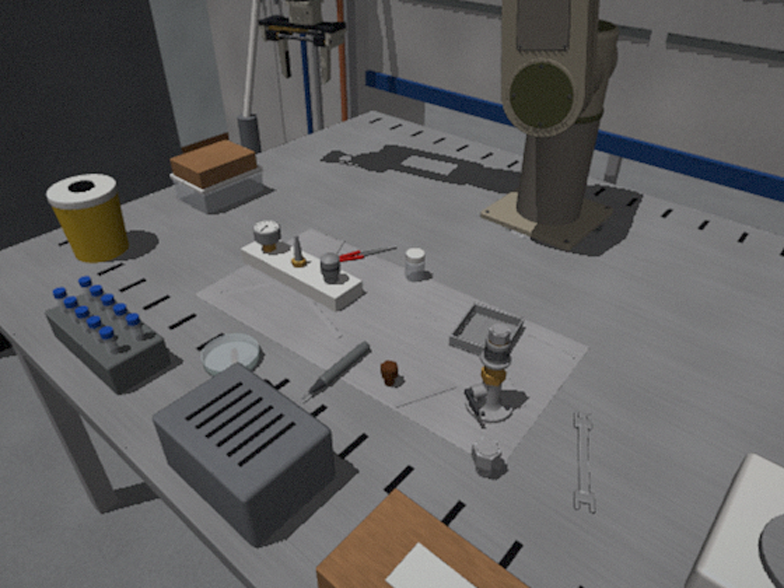

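View pics/top.png

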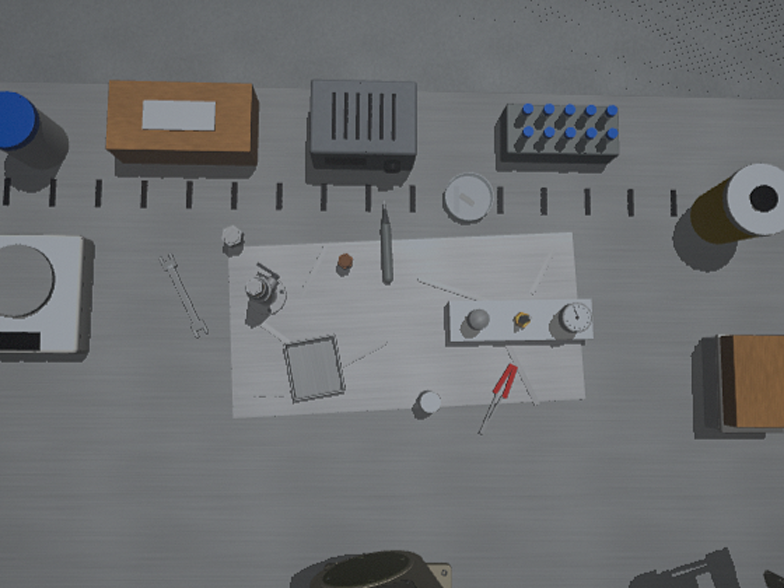

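The candidates in the top view are a brown plug (345,261), a large loose aluminium plug (232,237), and an aluminium plug in the coupler (~256,286). The one in the coupler fits: it isn't brown, and it looks like the smaller of the other two. I'll confirm this in a crop.

```bash
python3 - <<'E'
from h import *
z=np.load("c.npz"); a={k[:-2]:z[k] for k in z if k.endswith("_s")}; b={k[:-2]:z[k] for k in z if k.endswith("_t")}
i1=cv2.resize(b["image"][155:305,150:250],None,fx=4,fy=4,interpolation=cv2.INTER_CUBIC)
i2=cv2.resize(a["image"][220:345,305:400],None,fx=4,fy=4,interpolation=cv2.INTER_CUBIC)
h=600; i2=np.pad(i2,((0,h-i2.shape[0]),(0,0),(0,0)))
cv2.imwrite("pics/crop.png",np.hstack([i1[:h],i2])[:,:,::-1])
f=lambda u,v,zz:np.round(pix2w(b,u/1.4,v/1.4,zz),4)
print("head",f(255,286,.141),"flange",f(270,294,.0),"tray corners",[f(*p,.022) for p in((283,346),(338,336),(345,394),(292,403))])
print("gauge",f(575,317,.088),"rack",f(449,302,.03),f(592,300,.03),f(592,339,.03),f(450,342,.03))
print("filter",f(479,319,.082),"nozzle",f(522,319,.09),"loose",f(232,235,.03))
E
```

```text
head [0.5645 0.2136 0.141 ] flange [0.5665 0.2103 0.    ] tray corners [array([0.4746, 0.1826, 0.022 ]), array([0.4928, 0.0883, 0.022 ]), array([0.3935, 0.0747, 0.022 ]), array([0.3776, 0.1649, 0.022 ])]
gauge [ 0.526  -0.3045  0.088 ] rack [ 0.5535 -0.1034  0.03  ] [ 0.5602 -0.3548  0.03  ] [ 0.492  -0.3533  0.03  ] [ 0.4842 -0.1051  0.03  ]
filter [ 0.5212 -0.146   0.082 ] nozzle [ 0.5215 -0.2156  0.09  ] loose [0.6654 0.2741 0.03  ]
```

View pics/crop.png

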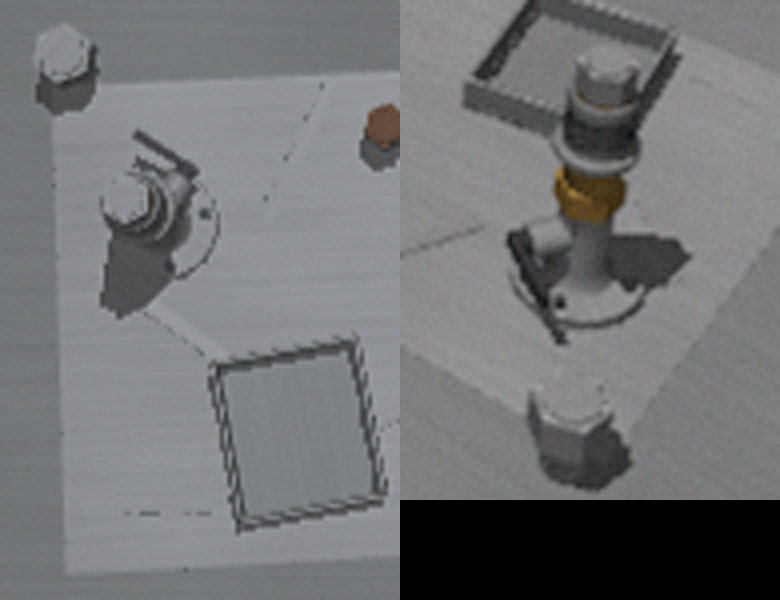

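The crop shows the dust plug in the coupler, with its head at crop (127,198). The loose aluminium one at (65,52) is clearly bigger and the third is brown, so the coupler plug is the one meant. I'll move above the coupler.

Request:
arm_command --pt "0.19 -0.2 0 0 0 0" --pt "0.38 -0.4 0 0 0 0" --pt "0.57 -0.6 0 0 0 0" --pt "0.76 -0.8 0 0 0 0" --pt "0.93 -1 0 0 0 0" --fingers -1

```text
t: 0.72
tool_pos: [0.2917, -0.3296, 0.4043]
orientation: [-3.109, -0.447, -0.0]
force: [0.9, -0.2, 1.0]
opening: 0.0926
gripper_force: 0.0
```

Request:
arm_command --pt "0.19 -0.2 0 0 0 0" --pt "0.38 -0.4 0 0 0 0" --pt "0.57 -0.6 0 0 0 0" --pt "0.76 -0.8 0 0 0 0" --pt "0.93 -1 0 0 0 0"

```text
t: 1.35
tool_pos: [0.4137, -0.0852, 0.4046]
orientation: [3.11, 0.448, 0.0]
force: [1.5, -0.9, -0.3]
opening: 0.093
gripper_force: 0.0
```

Request:
arm_command --pt "0.19 -0.2 0 0 0 0" --pt "0.38 -0.4 0 0 0 0" --pt "0.57 -0.6 0 0 0 0" --pt "0.76 -0.8 0 0 0 0" --pt "0.93 -1 0 0 0 0"

```text
t: 1.98
tool_pos: [0.5359, 0.1592, 0.4042]
orientation: [3.109, 0.448, -0.001]
force: [0.1, 0.3, 0.2]
opening: 0.0929
gripper_force: 0.0
```

```bash
python3 - <<'E'
from h import *
s=st(); print(np.round(s["q"],2),delta([.5645,.2136,.40]))
c=read_camera("wrist"); M=np.eye(4);M[:3,:3]=R.from_rotvec(s["orientation"]).as_matrix();M[:3,3]=s["tool_pos"]
print(np.round(np.linalg.inv(M)@c["T"],3).tolist(),c["fx"])
print(w2pix(c,[.5645,.2136,.141]))
E
```

```text
t 1.98 pos [0.5359 0.1592 0.4042] rv [ 3.109e+00  4.480e-01 -1.000e-03] F [0.1 0.3 0.2] op 0.0929 gf 0.0
[ 0.2   0.02  1.6  -0.    1.52  1.48] [ 0.2142 -0.2206  0.0209]
[[0.002, -0.96, -0.279, 0.078], [1.0, 0.001, 0.002, 0.001], [-0.002, -0.279, 0.96, 0.02], [0.0, 0.0, 0.0, 1.0]] 332.7590984965851
[217.89372227 159.17093121]
```

```bash
python3 - <<'E'
from h import *
c=read_camera("wrist"); np.savez("w1.npz",**c); save("w1.png",c,(130,60,330,210),4)
E
```

```text
(no output)
```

View pics/w1.png

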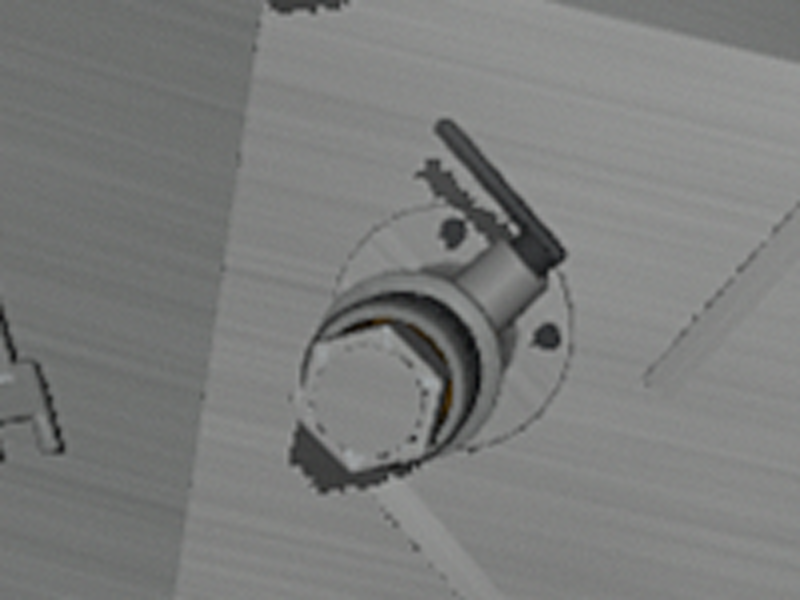

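```bash
python3 - <<'E'
from h import *
c=dict(np.load("w1.npz")); 
P=np.array([pix2w(c,130+u/4,60+v/4,.141) for u,v in((386,325),(445,384),(428,455),(350,470),(298,398),(316,342))])
ctr=P.mean(0); print(ctr,P.std(0)); d=(P-ctr)[:,:2]
a=np.degrees(np.arctan2(d[:,1],d[:,0])); print(a%60,np.hypot(*d.T))
# mouth/sleeve flange check: flange outer edge, z=.095
F=np.array([pix2w(c,130+u/4,60+v/4,.095) for u,v in((306,350),(345,290),(415,268),(480,295),(515,350))])
A=np.c_[2*F[:,:2],np.ones(5)]; s=np.linalg.lstsq(A,(F[:,:2]**2).sum(1),rcond=None)[0]; print("flange ctr",s[:2],np.sqrt(s[2]+s[:2]@s[:2]))
# pedestal flange z~0.0?
F=np.array([pix2w(c,130+u/4,60+v/4,.006) for u,v in((338,285),(375,225),(430,205),(565,280),(570,350),(520,430),(480,452))])
A=np.c_[2*F[:,:2],np.ones(7)]; s=np.linalg.lstsq(A,(F[:,:2]**2).sum(1),rcond=None)[0]; print("pedestal ctr",s[:2],np.sqrt(s[2]+s[:2]@s[:2]))
E
```

```text
[0.56646264 0.21561164 0.141     ] [0.00943315 0.01010898 0.        ]
[ 1.81541573 55.90802267 59.52563753 58.49723782 47.99320958  0.39442936] [0.01321745 0.01379487 0.01477415 0.01434224 0.0132366  0.01352302]
flange ctr [0.5641212  0.21374188] 0.023224601070669402
pedestal ctr [0.56563352 0.21528168] 0.034199915810511294
```

Request:
arm_command --pt "0.11 -0.113 0.05 0 0 0.05" --pt "0.2215 -0.2255 0.1 0 0 0.1" --pt "0.2215 -0.2255 0.25 0 0 0.1" --pt "0.2215 -0.2255 0.4 0 0 0.1" --pt "0.2215 -0.2255 0.47 0 0 0.1"

```text
t: 2.7
tool_pos: [0.5643, 0.2125, 0.3082]
orientation: [3.14, -0.045, -0.006]
force: [-0.0, -0.5, -0.6]
opening: 0.0926
gripper_force: 0.0
```

```bash
python3 - <<'E'
from h import *
s=st(); print(delta([.5657,.2150,.286]));M=R.from_rotvec(s["orientation"]).as_matrix();print(np.round(M,3))
E
```

```text
t 2.7 pos [0.5643 0.2125 0.3082] rv [ 3.14  -0.045 -0.006] F [-0.  -0.5 -0.6] op 0.0926 gf 0.0
[ 0.0069 -0.013   0.111 ]
[[ 1.    -0.029 -0.004]
 [-0.029 -1.    -0.001]
 [-0.004  0.001 -1.   ]]
```

Request:
arm_command --pt "0 0 0.05 0 0 0" --pt "0 0 0.11 0 0 0" --pt "0 0 0.11 0 0 0" --pt "0 0 0.11 0 0 0" --pt "0 0 0.11 0 0 0" --fingers -0.2

```text
t: 3.32
tool_pos: [0.5655, 0.2132, 0.2896]
orientation: [-3.141, 0.045, -0.002]
force: [-0.4, 0.6, 0.9]
opening: 0.0562
gripper_force: 0.0
```

```bash
python3 - <<'E'
from h import *
s=st(); print(delta([.5657,.2150,.286]));M=R.from_rotvec(s["orientation"]).as_matrix();print(np.round(M,3))
c=read_camera("wrist");print(w2pix(c,[.5657,.2150,.141])); save("w2.png",c,None,1.4)
E
```

```text
t 3.33 pos [0.5655 0.2132 0.2896] rv [-3.141e+00  4.500e-02 -2.000e-03] F [-0.4  0.6  0.9] op 0.0562 gf 0.0
[ 0.0008 -0.0092  0.018 ]
[[ 1.    -0.028  0.001]
 [-0.028 -1.     0.   ]
 [ 0.001 -0.    -1.   ]]
[273.8127255  296.38515206]
```

View pics/w2.png

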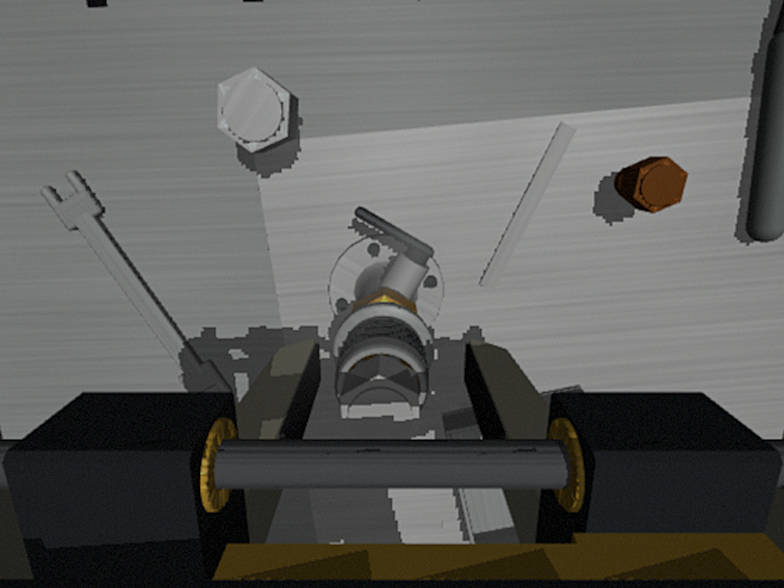

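The fingers straddle the coupler, with their mid-line at column 392. The sleeve axis is at column ~381, so I'll shift about 3 mm toward +y. The hexagon flats line up with the pads. Next I'll close gently on the sleeve.

Request:
arm_command --pt "0 -0.015 0.008 0 0 0" --pt "0 -0.015 0.015 0 0 0" --pt "0 -0.015 0.015 0 0 0" --pt "0 -0.015 0.015 0 0 0" --pt "0 -0.015 0.015 0 0 0" --fingers 0.15 --force 4

```text
t: 4.0
tool_pos: [0.5653, 0.216, 0.2857]
orientation: [-3.141, 0.045, 0.0]
force: [-0.5, 0.6, -0.2]
opening: 0.0399
gripper_force: 0.0
```

Request:
arm_command --pt "0 0 0 0 0 0" --pt "0 0 0 0 0 0" --pt "0 0 0 0 0 0" --pt "0 0 0 0 0 0" --pt "0 0 0 0 0 0" --fingers 0.35 --force 4

```text
t: 4.62
tool_pos: [0.5652, 0.2166, 0.2858]
orientation: [-3.14, 0.044, -0.001]
force: [1.7, 4.8, -2.0]
opening: 0.0346
gripper_force: 4.0
```

```bash
python3 -c "
from h import *
s=st();print(s['wrist_torque'])"
```

```text
t 4.62 pos [0.5652 0.2166 0.2858] rv [-3.14e+00  4.40e-02 -1.00e-03] F [ 1.7  4.8 -2. ] op 0.0346 gf 4.0
[ 1.00195711 -0.12241958 -0.00952084]
```

Request:
arm_command --pt "0 -0.004 0 0 0 0" --pt "0 -0.004 0.01 0 0 0" --pt "0 -0.004 0.02 0 0 0" --pt "0 -0.004 0.03 0 0 0" --pt "0 -0.004 0.03 0 0 0" --fingers 0.35 --force 4

```text
t: 5.25
tool_pos: [0.5653, 0.2169, 0.2799]
orientation: [-3.141, 0.044, -0.0]
force: [-1.0, 2.2, 3.9]
opening: 0.034
gripper_force: 4.0
```

Request:
arm_command --pt "0 0 0.008 0 0 0" --pt "0 0 0.016 0 0 0" --pt "0 0 0.024 0 0 0" --pt "0 0 0.03 0 0 0" --pt "0 0 0.03 0 0 0"

```text
t: 5.88
tool_pos: [0.5658, 0.2169, 0.2746]
orientation: [-3.141, 0.045, -0.003]
force: [-1.4, 1.3, 6.5]
opening: 0.0346
gripper_force: 4.9
```

Request:
arm_command --pt "0 -0.002 0.008 0 0 0" --pt "0 -0.002 0.014 0 0 0" --pt "0 -0.002 0.018 0 0 0" --pt "0 -0.002 0.018 0 0 0" --pt "0 -0.002 0.018 0 0 0"

```text
t: 6.5
tool_pos: [0.5659, 0.217, 0.2723]
orientation: [3.141, -0.045, 0.003]
force: [-6.1, -1.4, 15.3]
opening: 0.0344
gripper_force: 9.9
```

```bash
python3 -c "
from h import *
st();c=read_camera('wrist');save('w3.png',c,(160,140,400,320),3)"
```

```text
t 6.5 pos [0.5659 0.217  0.2723] rv [ 3.141e+00 -4.500e-02  3.000e-03] F [-6.1 -1.4 15.3] op 0.0344 gf 9.9
```

View pics/w3.png

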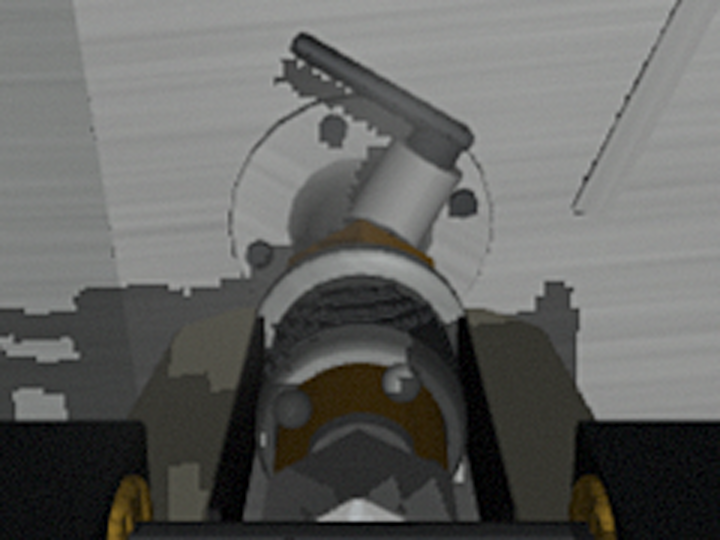

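The sleeve is back and the balls are exposed at crop (290,405) and (400,380). I'll open the fingers and rise to the head's raised height.

Request:
arm_command --pt "0 0 -0.02 0 0 0" --pt "0 0 -0.03 0 0 0" --pt "0 0 -0.1 0 0 0" --pt "0 0 -0.19 0 0 0" --pt "0 0 -0.21 0 0 0" --fingers -0.1

```text
t: 7.18
tool_pos: [0.566, 0.2175, 0.3148]
orientation: [-3.14, 0.044, -0.006]
force: [0.7, 0.7, 0.3]
opening: 0.0513
gripper_force: 0.0
```

Request:
arm_command --pt "0 -0.001 0.004 0 0 0" --pt "0 -0.001 0.004 0 0 0" --pt "0 -0.001 0.004 0 0 0" --pt "0 -0.001 0.004 0 0 0" --pt "0 -0.001 0.004 0 0 0" --fingers 0.6 --force 6

```text
t: 7.8
tool_pos: [0.5652, 0.2176, 0.3113]
orientation: [-3.141, 0.044, 0.0]
force: [-0.6, 1.1, 2.4]
opening: 0.024
gripper_force: 7.6
```

The opening is 24.0 mm, which matches the head's width across flats. I'll lift it.

Request:
arm_command --pt "0 0 -0.02 0 0 0" --pt "0 0 -0.06 0 0 0" --pt "0 0 -0.12 0 0 0" --pt "0 0 -0.18 0 0 0" --pt "0 0 -0.22 0 0 0" --force 12

```text
t: 8.43
tool_pos: [0.5655, 0.2175, 0.3569]
orientation: [-3.141, 0.045, -0.002]
force: [0.9, 0.7, 0.5]
opening: 0.0241
gripper_force: 12.0
```

Request:
arm_command --pt "-0.2 0.15 0 0 0 0" --pt "-0.4 0.3 0.0 0 0 0" --pt "-0.6 0.44 0.1 0 0 0" --pt "-0.642 0.468 0.3 0 0 0" --pt "-0.642 0.468 0.5 0 0 0"

```text
t: 9.05
tool_pos: [0.4339, 0.1271, 0.2554]
orientation: [-3.141, 0.046, -0.004]
force: [0.6, -0.0, 0.3]
opening: 0.024
gripper_force: 12.0
```

```bash
python3 -c "
from h import *
st();print(delta([.4346,.1276,.198]))"
```

```text
t 9.05 pos [0.4339 0.1271 0.2554] rv [-3.141  0.046 -0.004] F [ 0.6 -0.   0.3] op 0.024 gf 12.0
[ 0.0027 -0.0025  0.2872]
```

Request:
arm_command --pt "0 0 0.12 0 0 0" --pt "0 0 0.2 0 0 0" --pt "0 0 0.25 0 0 0" --pt "0 0 0.27 0 0 0" --pt "0 0 0.28 0 0 0"

```text
t: 9.68
tool_pos: [0.4347, 0.1277, 0.1999]
orientation: [-3.141, 0.044, -0.002]
force: [0.7, -0.5, -0.4]
opening: 0.0241
gripper_force: 12.0
```

Request:
arm_command --pt "0 0 0.005 0 0 0" --pt "0 0 0.008 0 0 0" --pt "0 0 0.008 0 0 0" --pt "0 0 0.008 0 0 0" --pt "0 0 0.008 0 0 0"

```text
t: 10.3
tool_pos: [0.4343, 0.1276, 0.1978]
orientation: [-3.141, 0.045, -0.0]
force: [0.2, 0.7, -0.4]
opening: 0.0242
gripper_force: 12.0
```

Request:
arm_command --pt "0 0 0.003 0 0 0" --pt "0 0 0.006 0 0 0" --pt "0 0 0.009 0 0 0" --pt "0 0 0.009 0 0 0" --pt "0 0 0.009 0 0 0"

```text
t: 10.92
tool_pos: [0.4343, 0.1275, 0.1959]
orientation: [-3.141, 0.045, 0.0]
force: [0.1, -0.3, -0.1]
opening: 0.024
gripper_force: 12.0
```

Still no contact. The tip should be about level with the floor, so I'll go 1 mm lower and then release.

Request:
arm_command --pt "0 0 0.003 0 0 0" --pt "0 0 0.005 0 0 0" --pt "0 0 0.007 0 0 0" --pt "0 0 0.007 0 0 0" --pt "0 0 0.007 0 0 0"

```text
t: 11.55
tool_pos: [0.4344, 0.1275, 0.195]
orientation: [3.141, -0.044, 0.0]
force: [-2.0, 0.3, 5.2]
opening: 0.024
gripper_force: 12.0
```

Request:
arm_command --pt "0 0 0 0 0 0" --pt "0 0 0 0 0 0" --pt "0 0 -0.03 0 0 0" --pt "0 0 -0.2 0 0 0" --pt "0 0 -0.4 0 0 0" --fingers 0.2

```text
t: 12.18
tool_pos: [0.4338, 0.1274, 0.275]
orientation: [3.141, -0.045, -0.003]
force: [0.7, -0.6, 0.0]
opening: 0.0374
gripper_force: 0.0
```

```bash
python3 - <<'E'
from h import *
st();c=read_camera('scene');save('s2.png',c,(305,200,405,300),4)
# rack axis/gauge from stored top image: white dial blob
z=np.load("c.npz"); b={k[:-2]:z[k] for k in z if k.endswith("_t")}
print(delta([.522,-.309,.34]), w2pix(b,[.522,-.309,.078])*1.4)
E
```

```text
t 12.18 pos [0.4338 0.1274 0.275 ] rv [ 3.141e+00 -4.500e-02 -3.000e-03] F [ 0.7 -0.6  0. ] op 0.0374 gf 0.0
[ 0.4933  2.1712 -0.2931] [575.71170367 319.79165912]
```

View pics/s2.png

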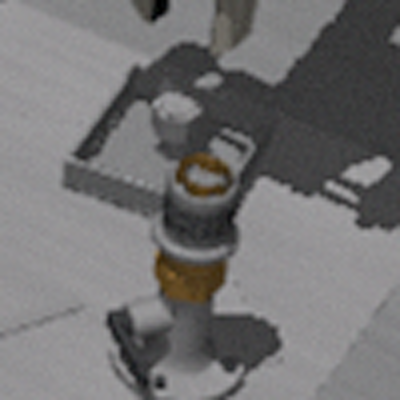

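The plug stands in the tray at crop (175,120), and the coupler is open with its sleeve back. I'll squeeze the sleeve lightly once more, turned 90°, to feel for its x position.

Request:
arm_command --pt "0 0 -0.25 0 0 -0.055" --pt "0.16 -0.11 -0.42 0 0 -0.11" --pt "0.35 -0.25 -0.42 0 0 -0.165" --pt "0.55 -0.4 -0.42 0 0 -0.22" --pt "0.647 -0.469 -0.42 0 0 -0.27" --fingers -0.3

```text
t: 12.85
tool_pos: [0.5678, 0.2189, 0.3585]
orientation: [-2.877, -1.261, -0.001]
force: [0.6, -0.3, 0.2]
opening: 0.0606
gripper_force: 0.0
```

Request:
arm_command --pt "0 0 0 0 0 -0.055" --pt "0 0 0.05 0 0 -0.11" --pt "0 0 0.15 0 0 -0.165" --pt "0 0 0.25 0 0 -0.22" --pt "0 0 0.3 0 0 -0.23"

```text
t: 13.48
tool_pos: [0.5659, 0.2175, 0.2972]
orientation: [-2.252, -2.19, 0.003]
force: [0.0, 0.8, -0.2]
opening: 0.0605
gripper_force: 0.0
```

```bash
python3 -c "
from h import *
s=st();print(delta([.5657,.2175,.290]),np.round(R.from_rotvec(s['orientation']).as_matrix(),3))"
```

```text
t 13.47 pos [0.5659 0.2175 0.2972] rv [-2.252 -2.19   0.003] F [ 0.   0.8 -0.2] op 0.0605 gf 0.0
[-0.0002 -0.001   0.0361] [[ 0.028  1.    -0.002]
 [ 1.    -0.028 -0.   ]
 [-0.001 -0.002 -1.   ]]
```

Request:
arm_command --pt "0 0 0.02 0 0 0" --pt "0 0 0.03 0 0 0" --pt "0 0 0.03 0 0 0" --pt "0 0 0.03 0 0 0" --pt "0 0 0.03 0 0 0" --fingers 0.2 --force 3

```text
t: 14.1
tool_pos: [0.5664, 0.2177, 0.2929]
orientation: [2.253, 2.189, 0.001]
force: [-0.4, 0.5, -0.1]
opening: 0.0371
gripper_force: 0.0
```

Request:
arm_command --pt "0 0 0 0 0 0" --pt "0 0 0 0 0 0" --pt "0 0 0 0 0 0" --pt "0 0 0 0 0 0" --pt "0 0 0 0 0 0" --fingers 0.4

```text
t: 14.72
tool_pos: [0.566, 0.2177, 0.2924]
orientation: [-2.252, -2.189, 0.001]
force: [-5.5, 0.2, 2.0]
opening: 0.0342
gripper_force: 3.0
```

Request:
arm_command --pt "0 -0.0025 0 0 0 0" --pt "0 -0.0025 0 0 0 0" --pt "0 -0.0025 0 0 0 0" --pt "0 -0.0025 0 0 0 0" --pt "0 -0.0025 0 0 0 0"

```text
t: 15.35
tool_pos: [0.5658, 0.2177, 0.2925]
orientation: [-2.253, -2.19, -0.0]
force: [-4.1, 0.7, 2.2]
opening: 0.0343
gripper_force: 3.0
```

Request:
arm_command --pt "0 -0.003 0 0 0 0" --pt "0 -0.003 0 0 0 0" --pt "0 -0.003 0 0 0 0" --pt "0 -0.003 0 0 0 0" --pt "0 -0.003 0 0 0 0"

```text
t: 15.98
tool_pos: [0.5655, 0.2177, 0.2928]
orientation: [2.252, 2.189, 0.001]
force: [1.8, -0.5, 0.6]
opening: 0.0342
gripper_force: 3.0
```

Request:
arm_command --pt "0 0 0 0 0 0" --pt "0 0 -0.15 0 0 0" --pt "-0.2 -0.01 -0.3 0 0 0" --pt "-0.48 -0.03 -0.3 0 0 0" --pt "-0.75 -0.04 -0.3 0 0 0" --fingers -0.5

```text
t: 16.6
tool_pos: [0.5527, 0.0666, 0.3531]
orientation: [2.251, 2.19, 0.001]
force: [-0.5, -0.8, -0.8]
opening: 0.0697
gripper_force: 0.0
```

Request:
arm_command --pt "-0.25 -0.01 0 0 0 0" --pt "-0.5 -0.02 0 0 0 0" --pt "-0.75 -0.03 0 0 0 0" --pt "-1 -0.04 0 0 0 0" --pt "-1 -0.04 0 0 0 0"

```text
t: 17.23
tool_pos: [0.5387, -0.1349, 0.3524]
orientation: [2.257, 2.184, -0.001]
force: [0.3, -0.1, -0.3]
opening: 0.0698
gripper_force: 0.0
```

Request:
arm_command --pt "-0.2 -0.01 0 0 0 0" --pt "-0.4 -0.02 0 0 0 0" --pt "-0.6 -0.03 0 0 0 0" --pt "-0.8 -0.045 0 0 0 0" --pt "-0.8 -0.045 0 0 0 0"

```text
t: 17.85
tool_pos: [0.5254, -0.2929, 0.3523]
orientation: [-2.255, -2.187, 0.001]
force: [-0.2, 0.4, -0.2]
opening: 0.0697
gripper_force: 0.0
```

```bash
python3 - <<'E'
from h import *
s=st();print(delta([.525,-.310,.340]))
c=read_camera('wrist');np.savez("w4.npz",**c);print(w2pix(c,[.525,-.31,.078]));save('w4.png',c,None,1.4)
E
```

```text
t 17.85 pos [ 0.5254 -0.2929  0.3523] rv [-2.255e+00 -2.187e+00  1.000e-03] F [-0.2  0.4 -0.2] op 0.0697 gf 0.0
[-0.0855  0.0005  0.0613]
[279.25005452 229.75991768]
```

View pics/w4.png

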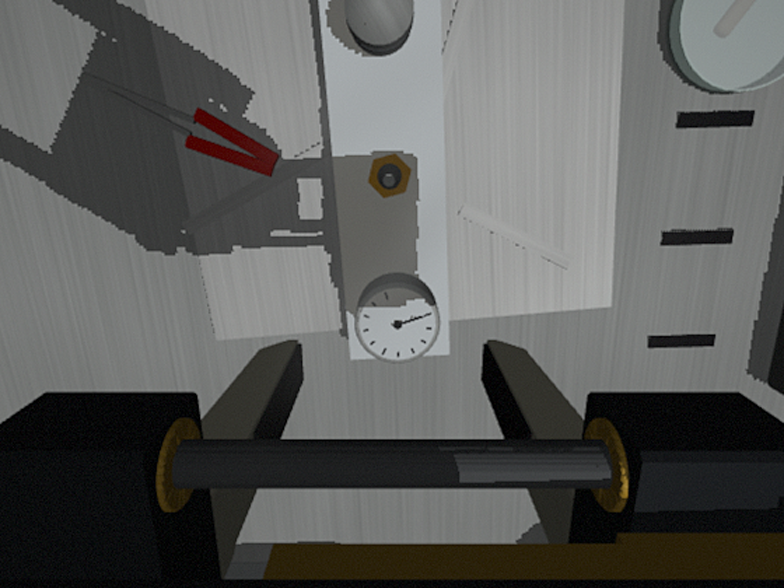

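```bash
python3 - <<'E'
from h import *
c=dict(np.load("w4.npz"));p=pix2w(c,398/1.4,323/1.4,.078);print(p)
r=[pix2w(c,u/1.4,v/1.4,.078) for u,v in((356,323),(440,323),(398,273),(398,363))];print(np.round(r,4))
print(pix2w(c,390/1.4,175/1.4,.04),pix2w(c,350/1.4,358/1.4,.03),pix2w(c,449/1.4,355/1.4,.03))
print(delta([.527,p[1],.235]))
E
```

```text
[ 0.52906403 -0.31094474  0.078     ]
[[ 0.5047 -0.3102  0.078 ]
 [ 0.5534 -0.3117  0.078 ]
 [ 0.5298 -0.281   0.078 ]
 [ 0.5284 -0.3363  0.078 ]]
[ 0.52678096 -0.22905925  0.04      ] [ 0.49471689 -0.35423836  0.03      ] [ 0.56454625 -0.35399319  0.03      ]
[-0.0969  0.0096  0.5859]
```

The dial centre is at view (398,323), i.e. about (0.527, -0.311) after bias correction, which agrees with the rack's end and pitch. I'll descend.

Request:
arm_command --pt "-0.09 0.01 0.1 0 0 0" --pt "-0.09 0.01 0.28 0 0 0" --pt "-0.09 0.01 0.45 0 0 0" --pt "-0.09 0.01 0.56 0 0 0" --pt "-0.09 0.01 0.59 0 0 0"

```text
t: 18.52
tool_pos: [0.527, -0.3073, 0.2325]
orientation: [-2.248, -2.189, 0.001]
force: [-0.3, -0.1, 0.5]
opening: 0.0701
gripper_force: 0.0
```

Request:
arm_command --pt "0 0 0 0 0 0" --pt "0 0 0 0 0 0" --pt "0 0 0 0 0 0" --pt "0 0 0 0 0 0" --pt "0 0 0 0 0 0" --fingers 0.1 --force 4

```text
t: 19.15
tool_pos: [0.5276, -0.3098, 0.2357]
orientation: [2.252, 2.188, 0.0]
force: [0.2, 0.5, 6.3]
opening: 0.0499
gripper_force: 4.0
```

```bash
python3 - <<'E'
from h import *
s=st()
c=read_camera('wrist');np.savez("w5.npz",**c);print(w2pix(c,[.527,-.311,.078]));save('w5.png',c,(160,180,420,380),3)
E
```

```text
t 19.15 pos [ 0.5276 -0.3098  0.2357] rv [2.252 2.188 0.   ] F [0.2 0.5 6.3] op 0.0499 gf 4.0
[276.92934923 285.22391777]
```

The opening is 49.9 mm, so the case is held. I'll firm up the grip and lift straight up.

Request:
arm_command --pt "0 0 0 0 0 0" --pt "0 0 0 0 0 0" --pt "0 0 -0.04 0 0 0" --pt "0 0 -0.1 0 0 0" --pt "0 0 -0.2 0 0 0" --force 50

```text
t: 19.82
tool_pos: [0.5269, -0.3093, 0.2748]
orientation: [-2.252, -2.188, 0.001]
force: [-0.5, 0.2, -1.5]
opening: 0.049
gripper_force: 50.0
```

Request:
arm_command --pt "0 0 -0.15 0 0 0" --pt "0 0 -0.3 0 0 0" --pt "0 0 -0.45 0 0 0" --pt "0 0 -0.54 0 0 0" --pt "0 0 -0.54 0 0 0"

```text
t: 20.45
tool_pos: [0.5276, -0.3097, 0.3849]
orientation: [2.25, 2.187, 0.001]
force: [0.7, -0.2, -1.3]
opening: 0.049
gripper_force: 50.0
```

```bash
python3 - <<'E'
from h import *
s=st();print(delta([.5655,.2187,.385]))
a=read_camera('scene'); M=R.from_rotvec(s["orientation"]).as_matrix(); g=s["tool_pos"]+M[:,2]*.167
u=w2pix(a,g);print(u, w2pix(a,g-[0,0,.053]));x,y=u.astype(int); save('s3.png',a,(x-50,y-60,x+50,y+60),4)
E
```

```text
t 20.45 pos [ 0.5276 -0.3097  0.3849] rv [2.250e+00 2.187e+00 1.000e-03] F [ 0.7 -0.2 -1.3] op 0.049 gf 50.0
[ 2.6464  0.1144 -0.0057]
[182.3450785  111.77709768] [185.17086518 131.81303483]
```

View pics/s3.png

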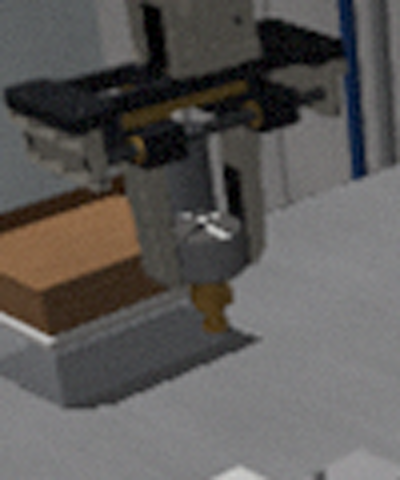

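The gauge hangs upright, with its plug tip at crop (215,330), within 1 px of where I predicted. I'll carry it to the coupler.

Request:
arm_command --pt "0.18 0.01 0 0 0 0" --pt "0.4 0.02 0 0 0 0" --pt "0.62 0.03 0 0 0 0" --pt "0.84 0.035 0 0 0 0" --pt "1 0.04 0 0 0 0"

```text
t: 21.12
tool_pos: [0.5404, -0.1078, 0.3804]
orientation: [-2.25, -2.189, 0.002]
force: [0.5, 0.9, -1.0]
opening: 0.0492
gripper_force: 50.0
```

Request:
arm_command --pt "0.2 0.01 0 0 0 0" --pt "0.4 0.02 0 0 0 0" --pt "0.6 0.03 0 0 0 0" --pt "0.8 0.035 0 0 0 0" --pt "1 0.04 0 0 0 0"

```text
t: 21.75
tool_pos: [0.554, 0.0912, 0.3805]
orientation: [-2.251, -2.188, 0.004]
force: [0.5, 0.6, -1.2]
opening: 0.0492
gripper_force: 50.0
```

Request:
arm_command --pt "0.2 0.01 0 0 0 0" --pt "0.4 0.02 0 0 0 0" --pt "0.55 0.03 0 0 0 0" --pt "0.63 0.034 0 0 0 0" --pt "0.646 0.034 0 0 0 0"

```text
t: 22.38
tool_pos: [0.5648, 0.2193, 0.3812]
orientation: [-2.251, -2.19, 0.003]
force: [-0.1, -0.5, -1.7]
opening: 0.049
gripper_force: 50.0
```

Request:
arm_command --pt "0 0 0 0 0 0" --pt "0 0 0 0 0 0" --pt "0 0 0 0 0 0" --pt "0 0 0 0 0 0" --pt "0 0 0 0 0 0"

```text
t: 23.0
tool_pos: [0.5651, 0.2187, 0.3826]
orientation: [2.253, 2.189, 0.0]
force: [-0.0, -0.3, -1.0]
opening: 0.049
gripper_force: 50.0
```

```bash
python3 - <<'E'
from h import *
s=st();print(delta([.5655,.2186,.346]));print(np.round(R.from_rotvec(s["orientation"]).as_matrix(),3))
E
```

```text
t 23.0 pos [0.5651 0.2187 0.3826] rv [2.253 2.189 0.   ] F [-0.  -0.3 -1. ] op 0.049 gf 50.0
[-0.0004  0.0021  0.183 ]
[[ 0.029  1.     0.   ]
 [ 1.    -0.029  0.   ]
 [ 0.     0.    -1.   ]]
```

Request:
arm_command --pt "0 0.002 0.06 0 0 0" --pt "0 0.002 0.11 0 0 0" --pt "0 0.002 0.14 0 0 0" --pt "0 0.002 0.15 0 0 0" --pt "0 0.002 0.15 0 0 0"

```text
t: 23.62
tool_pos: [0.5654, 0.2189, 0.3525]
orientation: [-2.253, -2.19, 0.0]
force: [-0.8, -0.1, -1.4]
opening: 0.0491
gripper_force: 50.0
```

Request:
arm_command --pt "0 0 0.005 0 0 0" --pt "0 0 0.01 0 0 0" --pt "0 0 0.015 0 0 0" --pt "0 0 0.02 0 0 0" --pt "0 0 0.025 0 0 0"

```text
t: 24.25
tool_pos: [0.5654, 0.2189, 0.3475]
orientation: [2.253, 2.19, 0.0]
force: [-0.7, -0.1, -0.9]
opening: 0.0491
gripper_force: 50.0
```

Request:
arm_command --pt "0 0 0.004 0 0 0" --pt "0 0 0.008 0 0 0" --pt "0 0 0.012 0 0 0" --pt "0 0 0.016 0 0 0" --pt "0 0 0.018 0 0 0"

```text
t: 24.88
tool_pos: [0.5655, 0.2187, 0.3438]
orientation: [2.253, 2.189, -0.0]
force: [0.9, -2.4, 0.1]
opening: 0.0491
gripper_force: 50.0
```

Request:
arm_command --pt "-0.002 0 0.004 0 0 0" --pt "-0.003 0 0.008 0 0 0" --pt "-0.003 0 0.012 0 0 0" --pt "-0.003 0 0.016 0 0 0" --pt "-0.003 0 0.018 0 0 0"

```text
t: 25.5
tool_pos: [0.5654, 0.2185, 0.342]
orientation: [2.252, 2.19, 0.001]
force: [-6.0, -2.8, 11.3]
opening: 0.0492
gripper_force: 50.0
```

The tip is 6.7 mm deep, where the spring ring starts to resist. I'll press on in small steps and ease off the side load.

Request:
arm_command --pt "-0.002 -0.002 0.004 0 0 0" --pt "-0.002 -0.002 0.008 0 0 0" --pt "-0.002 -0.002 0.012 0 0 0" --pt "-0.002 -0.002 0.014 0 0 0" --pt "-0.002 -0.002 0.014 0 0 0"

```text
t: 26.12
tool_pos: [0.5652, 0.2182, 0.3401]
orientation: [2.252, 2.189, 0.004]
force: [-4.3, -2.2, 13.7]
opening: 0.049
gripper_force: 50.0
```

Request:
arm_command --pt "-0.002 -0.002 0.005 0 0 0" --pt "-0.002 -0.002 0.01 0 0 0" --pt "-0.002 -0.002 0.015 0 0 0" --pt "-0.002 -0.002 0.018 0 0 0" --pt "-0.002 -0.002 0.018 0 0 0"

```text
t: 26.75
tool_pos: [0.5651, 0.2179, 0.3368]
orientation: [2.252, 2.189, 0.005]
force: [-3.0, -2.0, 13.5]
opening: 0.049
gripper_force: 50.0
```

Request:
arm_command --pt "0 0 0.004 0 0 0" --pt "0 0 0.008 0 0 0" --pt "0 0 0.012 0 0 0" --pt "0 0 0.015 0 0 0" --pt "0 0 0.015 0 0 0"

```text
t: 27.38
tool_pos: [0.5651, 0.2179, 0.3339]
orientation: [2.252, 2.189, 0.005]
force: [-4.3, -1.5, 13.8]
opening: 0.0493
gripper_force: 50.0
```

Request:
arm_command --pt "0 -0.001 0.004 0 0 0" --pt "0 -0.001 0.008 0 0 0" --pt "0 -0.001 0.011 0 0 0" --pt "0 -0.001 0.013 0 0 0" --pt "0 -0.001 0.013 0 0 0"

```text
t: 28.0
tool_pos: [0.565, 0.2179, 0.3311]
orientation: [2.251, 2.189, 0.006]
force: [-2.1, -1.1, 11.5]
opening: 0.0493
gripper_force: 50.0
```

Request:
arm_command --pt "0 0 0.003 0 0 0" --pt "0 0 0.006 0 0 0" --pt "0 0 0.009 0 0 0" --pt "0 0 0.009 0 0 0" --pt "0 0 0.009 0 0 0"

```text
t: 28.62
tool_pos: [0.565, 0.218, 0.3305]
orientation: [2.251, 2.189, 0.006]
force: [-6.8, -2.0, 19.6]
opening: 0.0486
gripper_force: 50.0
```

Request:
arm_command --pt "0 -0.002 0.002 0 0 0" --pt "0 -0.002 0.004 0 0 0" --pt "0 -0.002 0.005 0 0 0" --pt "0 -0.002 0.005 0 0 0" --pt "0 -0.002 0.005 0 0 0"

```text
t: 29.25
tool_pos: [0.5648, 0.218, 0.3305]
orientation: [2.251, 2.188, 0.008]
force: [-6.7, -3.8, 24.0]
opening: 0.0492
gripper_force: 50.0
```

```bash
python3 - <<'E'
from h import *
s=st()
a=read_camera('scene'); z=np.load("c.npz"); b={k[:-2]:z[k] for k in z if k.endswith("_s")}
# sleeve flange region: forward image (start) vs now; column profile through the sleeve axis
f=[a["image"][215:345,300:410],b["image"][215:345,300:410]]
cv2.imwrite("pics/cmp.png",cv2.resize(np.hstack(f)[:,:,::-1],None,fx=3.6,fy=3.6,interpolation=cv2.INTER_CUBIC))
E
```

```text
t 29.25 pos [0.5648 0.218  0.3305] rv [2.251 2.188 0.008] F [-6.7 -3.8 24. ] op 0.0492 gf 50.0
```

View pics/cmp.png

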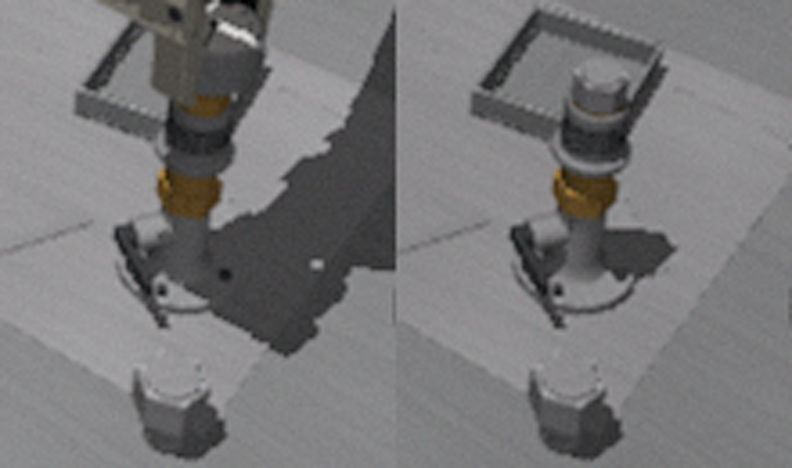

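The sleeve flange sits at the same height as at the start (row ~155 in both halves), so it has sprung forward. I'll unload and give a light tug.

Request:
arm_command --pt "0 0.002 -0.005 0 0 0" --pt "0 0.004 -0.012 0 0 0" --pt "0 0.004 -0.02 0 0 0" --pt "0 0.004 -0.025 0 0 0" --pt "0 0.004 -0.025 0 0 0"

```text
t: 29.92
tool_pos: [0.5652, 0.2178, 0.3314]
orientation: [2.252, 2.189, 0.003]
force: [2.3, 0.7, 5.9]
opening: 0.0489
gripper_force: 50.0
```

Request:
arm_command --pt "0 0 -0.006 0 0 0" --pt "0 0 -0.012 0 0 0" --pt "0 0 -0.018 0 0 0" --pt "0 0 -0.018 0 0 0" --pt "0 0 -0.018 0 0 0"

```text
t: 30.55
tool_pos: [0.5649, 0.2174, 0.3322]
orientation: [-2.253, -2.189, 0.001]
force: [7.5, 2.1, -8.5]
opening: 0.0494
gripper_force: 50.0
```

It holds against the tug. I'll release and rise clear.

Request:
arm_command --pt "0 -0.002 0.008 0 0 0" --pt "0 -0.002 0.012 0 0 0" --pt "0 -0.002 0.012 0 0 0" --pt "0 -0.002 0.012 0 0 0" --pt "0 -0.002 0.012 0 0 0" --force 10

```text
t: 31.18
tool_pos: [0.5644, 0.2175, 0.3318]
orientation: [2.253, 2.19, 0.0]
force: [3.1, -0.1, -0.1]
opening: 0.0501
gripper_force: 10.0
```

Request:
arm_command --pt "0 0 0 0 0 0" --pt "0 0 0 0 0 0" --pt "0 0 0 0 0 0" --pt "0 0 0 0 0 0" --pt "0 0 -0.03 0 0 0" --fingers -0.7

```text
t: 31.8
tool_pos: [0.5641, 0.2175, 0.3373]
orientation: [-2.252, -2.189, 0.002]
force: [0.5, 0.0, 0.1]
opening: 0.0789
gripper_force: 0.0
```

Request:
arm_command --pt "0 0 -0.1 0 0 0" --pt "0 0 -0.25 0 0 0" --pt "0 0 -0.4 0 0 0" --pt "0 0 -0.5 0 0 0" --pt "0 0 -0.5 0 0 0"

```text
t: 32.42
tool_pos: [0.5648, 0.2176, 0.4407]
orientation: [2.251, 2.188, 0.006]
force: [0.1, -0.1, -0.3]
opening: 0.0791
gripper_force: 0.0
```

```bash
python3 - <<'E'
from h import *
st(); c=read_camera("scene")
z=np.load("c.npz"); b={k[:-2]:z[k] for k in z if k.endswith("_s")}
p=w2pix(c,[.5655,.2173,.173]); print("dial expected",p)
g=c["image"].astype(int); x,y=p.astype(int); print(g[y-1:y+2,x-12:x+13:3].mean(2))
x,y=w2pix(c,[.5655,.2173,.092]).astype(int)
print(np.c_[g[y-12:y+14,x].mean(1),b["image"][y-12:y+14,x].mean(1)].round().astype(int).T)
E
```

```text
t 32.42 pos [0.5648 0.2176 0.4407] rv [2.251 2.188 0.006] F [ 0.1 -0.1 -0.3] op 0.0791 gf 0.0
dial expected [358.44977367 221.90513215]
[[144.         189.66666667 205.66666667 127.66666667  62.33333333
   70.66666667  91.          86.          73.        ]
 [134.66666667 192.66666667 183.33333333  85.66666667  63.66666667
   76.66666667  84.66666667  92.          80.66666667]
 [117.66666667 162.66666667 123.33333333  88.33333333  61.66666667
   84.33333333  89.33333333  91.33333333  86.        ]]
[[ 57  58  60  54  58  66  68  64  61  48  48  53  51  50  52  69  77 120
  147 123  85  67  52  61  55  57]
 [ 87  84  80  83 109  99  76  73  59  45  46  52  47  44  52  66  75 111
  136 116  77  59  49  48  48  56]]
```

The dial is where I expected it, partly in shadow. The sleeve flange profile peaks at the same row as at the start, so the sleeve is forward. I'm handing the job in.

```bash
python3 -c "
from plant import *
print(close_job())"
```

```text
the job is handed in; nothing more can be done
None
```

The gauge is locked in the coupler with its sleeve forward again and held against a light tug, the dust plug is in the steel tray, and I handed the job in at about 32 s of the 72 s limit; no verdict came back.

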